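Lift the leaking cell with the insulating tongs

ROBOT

A 6-joint arm with a two-finger parallel gripper is mounted at the origin on the work surface. World frame = base frame: x ahead of the robot, y to its left, z up, the work surface at z = 0. Lengths are in m, angles in rad, forces in N, time in s.
With the tool pointing down it reaches from about 0.325 to 0.9 m from the base axis. Payload 6.1 kg.
Tool frame: the origin (TCP) lies midway between the tips of the shut fingers; the grasp point (between the pads) lies 19 mm behind it; z points along the fingers, y is the line along which they close (so a half turn about z gives the same grasp; the last joint's range is limited). The gripper opens to 85 mm and grips with 20 to 120 N. Pads are 22 mm wide; open, the fingers measure 114 mm over their backs; the gripper's body (76 mm by 85 mm) begins 54 mm behind the grasp point. The pads swing forward as they close: fully open they stand 13 mm farther back than shut.
Start: joints at [1.185, 0.22, 1.526, -0, 1.395, -0.126], TCP at [0.161, 0.604, 0.231] pointing down, gripper open.
Joint ranges: [-2.98, 2.98], [-0.91, 2.08], [0.09, 2.57], [-1.24, 4.39], [0.2, 2.65], [-2.68, 2.68]. Speed limits (rad/s): [2.57, 2.57, 3.01, 3.14, 3.14, 3.14].

INTERFACE

Orientations are given as [roll, pitch, yaw] about the fixed x, y, z axes, in that order (R = Rz(yaw) Ry(pitch) Rx(roll)).
In Python, from cell import env, optics gives the robot as it stands.
- The arm moves only by the tool step_arm, never from a script. Its argument "series" is a list that holds one entry, the list of rows, each a list of 5 numbers: the opening, from 0 (shut) to 1 (fully open), then the shift along the tool's x, y, z in m, then the turn about the tool's z in degrees. In form: [[[hand, dx, dy, dz, twist], ...]]. A call has exactly 5 rows; each row is the pose to reach, as a shift and turn from the pose commanded when the call began, along the tool's axes at that moment; what a row does not reach only later rows make up. A row lasts 1/10 s, in which the tool goes at most 50 mm and 8.59 degrees, less where a joint would pass 70% of its speed; a pose out of reach is approached as far as the arm can. A call with a gripper value outside its range is refused whole. The fingers move at their own pace and stop on an object; the grip force is fixed at half the most. Time passes only in rows, so rows that repeat a pose let the fingers close, or fill a call up. It gives the time, the measured TCP pose, the force, the opening and the grip force at its end, in the units of the state.
- env.sense(): the state, without advancing time (a new reading comes with each control period).
- optics.read_camera(name): name is "side" or "top" or "wrist"; returns the picture (480x640x3 uint8, blue, green, red); there is no depth.
- optics.camera_params(name): a dict with "camera_matrix" (3x3 intrinsics, pixels), "world_to_cam" (4x4, takes a point from world to camera coordinates). Camera axes: x right, y down, z forward; pixel columns grow to the right and rows downward; lengths in m; the calibration is good to about 2 mm. The wrist camera is an equidistant fisheye: a pixel r from the principal point sees the ray r / f radians off the axis. A picture is of the moment at which its call begins: read the wrist's pose just before it. camera_params takes no time and is no camera call; for the wrist camera it gives the pose at the moment of the call.
- env.close_job(): hands the job in; it is judged then, once.
Trained networks look in the newest picture that a camera, given by its name, has taken for a name from the list of things; names that differ only in an ending like _2 or _b are one class to them, and where a whole thing is asked for, a point or a joint stands for the part that bears it (a point fixed in the world has none). Each returns a list of dicts, best first, with "score" (0 to 1); they miss things now and then, are a little off and sometimes report something else, mostly with a low value. They report only what shows in the picture. A call takes as long as a camera call. They do not tell look-alikes from the thing itself.
- optics.spot_in(camera, name): "rect" ([left, top, right, bottom] in pixels, round what is visible of it).
The state is a dict: "time_s": time; "joint_positions": joint angles; "joint_vel": joint speeds; "effort": joint torques, N m; "eef_pos": TCP position; "eef_rot": TCP orientation; "contact_force": force on the tool from outside, world axes, zero at the start; "wrist_torque": the same for the moment, N m; "gripper_width": opening from 0.0 (shut) to 1.0 (fully open); "grip_force": force on a finger pad.
Only numpy, scipy, OpenCV 4.12 (cv2) and the standard library are available. Lean on these libraries where they do the work, as an engineer would, in place of code of your own. Each camera call takes 0.05 s, during which the arm holds its last target. There are 200 camera calls.

TASK

One of the three battery cells standing in the cell tester has leaked (the rust-brown one with the pale green crust). Pick up the orange insulating tongs from the table, take that cell out of its bay with the tongs' jaws, never with the gripper itself, and hold it upright over the middle of the open steel tin, clear above the rim; finish while still holding it there, do not let go. Leave the two blue cells in their bays and everything else on the table where it is.

Things in the scene. Friction and masses are not known exactly. Their poses are not given: they have to be found in the camera images.
- tongs_grip (a point): Middle of the grip zone of the orange tongs, on their centre line, half-way up (straps 30 mm tall). x points along the tongs to the jaws, z up. Both straps run straight from 36 mm behind to 36 mm ahead of it, within 0.06 rad of x; over their outsides they are 59 mm apart when free and 40 mm with the jaws shut on a cell. 0.12 kg, balanced 15 mm behind this point. Grip them here across y.
- tongs_jaws (a point): Middle of the tongs' jaws, 105 mm ahead (+x) of tongs_grip, half-way up; the cell belongs here. Black V-shaped pads, 30 mm tall, 27 mm long along x, close round it along y. Gap from each pad to a centred cell: 19 mm with the tongs free, 10 mm when squeezed to 50 mm at the grip zone. The jaws' outsides are then 43 or 34 mm from the centre line, their ends 18 mm ahead.
- bad_cell_center (a point): Centre, half-way up, of the leaking cell: upright cylinder, 26 mm diameter, 50 mm tall, rust brown with a pale blue-green crust at the top, about 60 g. z is its axis. It stands 14 mm deep in a tester bay with 1.7 mm of play all round: underside 10 mm and centre 35 mm above the table, its upper 36 mm free. It lifts straight up.
- tester: Cell tester fixed to the table: grey block 60 mm (x) by 190 mm (y), 24 mm tall, with three round bays in a row along its y axis, 66 mm apart; origin on the table under the middle bay. A black console 36 mm tall begins 53 mm to +x of the row and ends at 87 mm. Its front, -x, faces the robot. The leaking cell may stand in any bay.
- cell_a_center (a point): Sound cell, blue with a white band, same size as the leaking one, standing in another bay; the point is its centre. Leave it.
- cell_b_center (a point): The other sound blue cell, in the remaining bay; the point is its centre. Leave it.
- tin_rim (a point): Open round steel tin, 130 mm outer diameter, 80 mm tall, wall 3 mm, 0.6 kg, loose on the table. The point is the centre of its mouth at rim height, 80 mm above the table.
- cup_center (a point): White paper cup of memory sticks, 86 mm across the rim, 105 mm tall; the point is on its axis 50 mm up. Leave it.
- puck: Black antenna puck, 58 mm across, 18 mm tall, between tester and tin; origin under its centre. Leave it.
- tape: Roll of yellow marking tape lying flat, 72 mm across, 30 mm tall; origin under its centre. Leave it.
- meter: Yellow multimeter lying flat, 150 by 78 mm, 36 mm tall (45 mm with its dial); origin under its centre, x along its length. Leave it.
- driver_grip (a point): Screwdriver lying on the table; the point is in its handle. Leave it.
- tongs: The tongs, lying on the table, straps spreading level (270 mm long). Same axes as the grip; origin on the underside below it. Hinge pin 105 mm, hanging ring to 150 mm behind (-x). Squeezing the straps closes the jaws twice as far; a spring pushes each strap out with 9 N free, 11 N at 50 mm, 14 N at 40 mm. Held at 50 mm they are carried with the jaws still open; 30 N or more clamps the cell well.
- bad_cell: The leaking cell as a body (origin at the centre of its underside).
- tin: The tin as a body (origin under its centre).
Things that resemble listed ones, but are neither listed nor needed, are in the scene too. Several things look just like the tin: the one meant starts farthest to the robot's right.

How it is judged:
By the outcome, as a careful person would: the job done as asked, in the order asked, and still so for the second after the job is handed in, while the arm keeps its last pose, push and grip.
It also fails if it takes over 45 s, if anything falls off the work surface, if the arm or the gripper's body presses on something with over 40 N, if the wrist force passes 120 N, or if a joint passes its speed limit or range.

## Working session

There is one attempt and no reset: what is moved stays moved. The work goes in short steps, Python scripts to look and compute and a tool call to move; the robot and the scene stay as the last step left them, time stands still between calls to the robot, and variables do not carry over. Pictures are saved under pics/ and viewed, at most 10 in all, crops included, and the job is handed in when it is done.

Besides the shell and the picture viewer there is one more tool, called after "Call:" by a JSON object that holds its "fn" and its "kwargs". step_arm: Moves the arm, as the interface text tells. Its arguments: {"type":"object","properties":{"series":{"type":"array","items":{"type":"array","items":{"type":"array","items":{"type":"number"}}}}},"required":["series"]}

```bash
mkdir -p pics; ls; cat > h.py <<'E'
import numpy as np, cv2
from cell import env, optics
def ray(cam,u,v):
    p=optics.camera_params(cam);K=np.array(p["camera_matrix"]);T=np.array(p["world_to_cam"])
    x=(u-K[0,2])/K[0,0];y=(v-K[1,2])/K[1,1]
    if cam=="wrist":
        r=np.hypot(x,y);d=np.array([x/r*np.sin(r),y/r*np.sin(r),np.cos(r)]) if r>1e-9 else np.array([0,0,1.])
    else: d=np.array([x,y,1.])
    return -T[:3,:3].T@T[:3,3],T[:3,:3].T@d
def onz(cam,u,v,z):
    o,d=ray(cam,u,v);return o+d*(z-o[2])/d[2]
def proj(cam,P):
    p=optics.camera_params(cam);K=np.array(p["camera_matrix"]);T=np.array(p["world_to_cam"])
    c=T[:3,:3]@np.array(P)+T[:3,3]
    if cam=="wrist":
        t=np.arctan2(np.hypot(c[0],c[1]),c[2]);n=np.hypot(c[0],c[1]);c=np.array([c[0]/n*t,c[1]/n*t,1])
    return (K@(c/c[2]))[:2]
E
python3 - <<'E'
from h import *
np.set_printoptions(precision=3,suppress=True)
for c in("top","side"):
    im=optics.read_camera(c);cv2.imwrite(f"pics/{c}0.png",im)
    print(c,optics.camera_params(c)["camera_matrix"],-np.array(optics.camera_params(c)["world_to_cam"])[:3,:3].T@np.array(optics.camera_params(c)["world_to_cam"])[:3,3])
    for n,z in(("tongs_grip",.015),("tongs_jaws",.015),("tongs",.015),("bad_cell_center",.035),("cell_a_center",.035),("tin_rim",.08),("tester",.024),("puck",.018),("cup_center",.05),("meter",.036),("tape",.03),("driver_grip",.015)):
        for d in optics.spot_in(c,n)[:4]:
            r=np.array(d["rect"]);u,v=(r[0]+r[2])/2,(r[1]+r[3])/2
            print(n,round(d["score"],2),r.round(),onz(c,u,v,z)[:2])
print(env.sense())
E
```

```text
pics
top [[491.805   0.    321.589]
 [  0.    491.805 226.172]
 [  0.      0.      1.   ]] [0.487 0.026 1.106]
tongs_grip 0.7 [337. 263. 452. 304.] [ 0.42  -0.134]
tongs_jaws 0.77 [335. 260. 460. 300.] [ 0.427 -0.141]
tongs 0.61 [337. 260. 461. 302.] [ 0.424 -0.145]
bad_cell_center 0.59 [231. 191. 249. 207.] [0.613 0.199]
bad_cell_center 0.39 [324. 173. 349. 197.] [ 0.639 -0.013]
cell_a_center 0.49 [262. 193. 274. 202.] [0.616 0.139]
tin_rim 0.95 [392. 156. 460. 222.] [ 0.619 -0.199]
tin_rim 0.75 [254. 294. 321. 365.] [0.335 0.098]
tester 0.95 [193. 158. 286. 219.] [0.638 0.202]
tester 0.31 [140. 271. 181. 302.] [0.428 0.378]
puck 0.72 [326. 170. 348. 197.] [ 0.644 -0.015]
cup_center 0.94 [317. 103. 356. 144.] [ 0.771 -0.015]
meter 0.84 [114. 157. 162. 227.] [0.634 0.421]
tape 0.74 [142. 272. 177. 302.] [0.426 0.378]
tape 0.61 [337. 262. 451. 303.] [ 0.423 -0.131]
tape 0.59 [389. 158. 460. 224.] [ 0.622 -0.206]
tape 0.26 [317. 102. 357. 147.] [ 0.774 -0.018]
driver_grip 0.56 [506. 218. 516. 265.] [ 0.505 -0.397]
side [[500.042   0.    323.382]
 [  0.    500.042 243.165]
 [  0.      0
[... 416 characters left out ...]
 245. 298. 265.] [ 0.642 -0.001]
cup_center 0.88 [216. 214. 254. 264.] [ 0.774 -0.025]
meter 0.82 [234. 398. 312. 448.] [0.64  0.441]
tape 0.62 [360. 384. 397. 423.] [0.43  0.395]
driver_grip 0.64 [324. 153. 355. 162.] [ 0.505 -0.4  ]
{'time_s': 1.3, 'joint_positions': array([ 1.185,  0.22 ,  1.527, -0.   ,  1.395, -0.126]), 'joint_vel': array([ 0.002,  0.001,  0.001, -0.001, -0.001,  0.001]), 'effort': array([ -0.001, -49.685, -38.972,  -0.   ,   0.001,   0.   ]), 'eef_pos': array([0.161, 0.604, 0.231]), 'eef_rot': array([3.142, 0.   , 2.882]), 'contact_force': array([0.443, 0.34 , 0.648]), 'wrist_torque': array([0.006, 0.008, 0.024]), 'grip_force': 0.0, 'gripper_width': 0.9991712028350012}
```

View pics/top0.png

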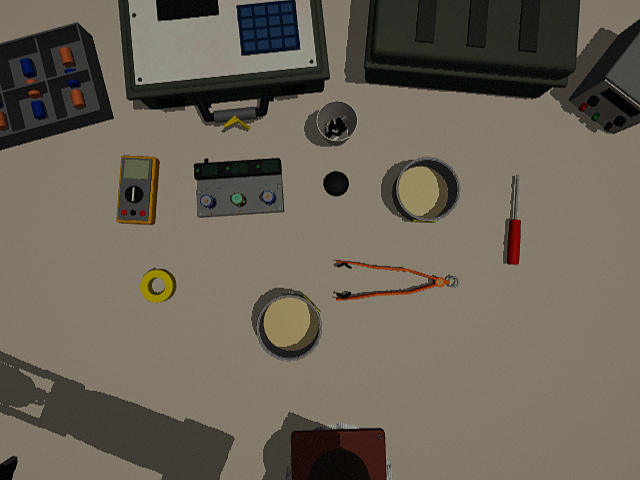

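```bash
python3 - <<'E'
import cv2
a=cv2.imread("pics/top0.png");s=cv2.imread("pics/side0.png")
A=cv2.resize(a[240:320,320:480],None,fx=5,fy=5,interpolation=2)[:300]
A=cv2.resize(a[250:315,320:480],None,fx=5,fy=4.5,interpolation=2)
B=cv2.resize(a[150:230,185:295],None,fx=3.6,fy=3.6,interpolation=2)
C=cv2.resize(s[275:375,240:350],None,fx=2.88,fy=2.88,interpolation=2)
import numpy as np
row=np.zeros((300,800,3),np.uint8);row[:288,:396]=B;row[:288,400:400+C.shape[1]]=C
cv2.imwrite("pics/c1.png",np.vstack([A,row])[:600])
E
```

```text
(no output)
```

View pics/c1.png

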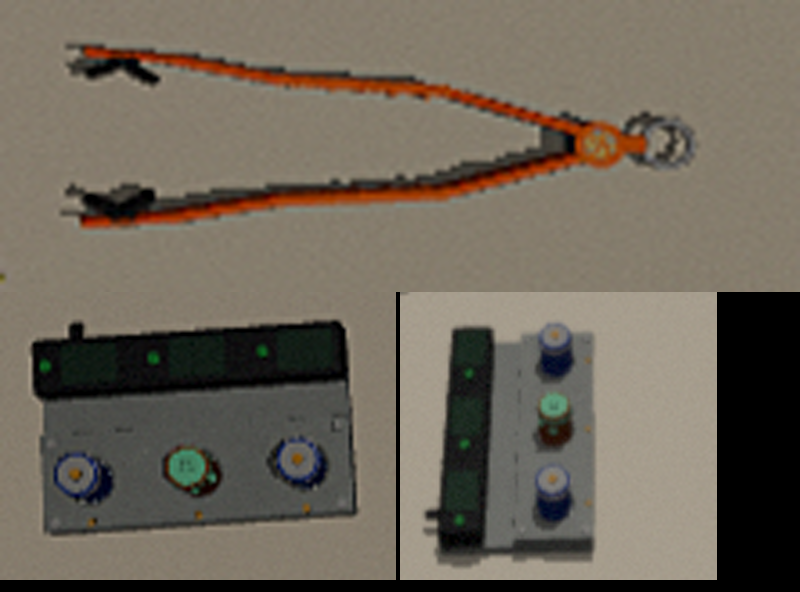

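Top view: the leaking cell stands in the middle bay (pixel ~237,199), with blue cells at 207,201 and 268,197. The right-hand tin is at (426,190). The tongs lie with their jaws to +y (pixel ~342,279) and the hinge at (440,282).

```bash
cat >> h.py <<'E'
def go(x,y,z,yaw):
    s=env.sense();e=np.array(s["eef_pos"]);w=s["eef_rot"][2]
    d=np.array([x,y,z])-e;c,n=np.cos(w),np.sin(w)
    tw=np.degrees((w-yaw+np.pi)%(2*np.pi)-np.pi)
    print("t",round(s["time_s"],2),"tcp",e.round(4),"rot",np.round(s["eef_rot"],3),"q6",round(float(s["joint_positions"][5]),2),"w",round(s["gripper_width"],3),"-> d",np.round([c*d[0]+n*d[1],n*d[0]-c*d[1],-d[2]],4),"tw",round(tw,1))
def orange(im):
    h=cv2.cvtColor(im,cv2.COLOR_BGR2HSV);return cv2.inRange(h,(4,150,90),(16,255,255))
E
python3 - <<'E'
from h import *
np.set_printoptions(precision=4,suppress=True)
m=orange(cv2.imread("pics/top0.png"));m[:240]=0;m[320:]=0;m[:,:325]=0;m[:,480:]=0
v,u=np.nonzero(m);print(len(u))
P=np.array([onz("top",a,b,.03)[:2] for a,b in zip(u,v)])
print("min/max y",P[:,1].min(),P[:,1].max())
for y in np.arange(-.26,-.02,.01):
    q=P[abs(P[:,1]-y)<.005]
    if len(q)>1: c=q[:,0].mean();print(round(y,3),q[:,0].min(),q[:,0].max(),(q[:,0].min()+q[:,0].max())/2, q[q[:,0]>c,0].mean() , q[q[:,0]<c,0].mean())
t=lambda u,v,z:print(onz("top",u,v,z)[:2])
t(237.2,198.6,.06);t(207,201.4,.06);t(267.8,197,.06)
s=lambda u,v,z:print("s",onz("side",u,v,z)[:2])
s(240+153/2.88,275+(407-292)/2.88,.06)
# tester outline corners z=.024 (front-left, front-right)
t(185+44/3.6,150+(533-292)/3.6,.024);t(185+355/3.6,150+(515-292)/3.6,.024)
go(.42,-.13,.2,np.pi/2)
E
```

```text
535
min/max y -0.2494402425152645 -0.004458062114493993
-0.25 0.4185532728668201 0.42516274210071897 0.42185800748376956 0.4242284110484871 0.41966403953603415
-0.24 0.41240156365586544 0.429722615789666 0.4210620897227657 0.4249030969081089 0.4176278133831254
-0.23 0.41245821310401587 0.43211656931940107 0.42228739121170844 0.42846339502596514 0.41624274343459977
-0.22 0.41285474704708347 0.4323997277715809 0.42262723740933217 0.4282989883148065 0.41681021319964573
-0.21 0.40886947659307094 0.43485077943726397 0.4218601280151675 0.4327456835968779 0.4125867285009218
-0.2 0.4069342580156239 0.43947122620423623 0.42320274210993003 0.436800048726653 0.4099690862914149
-0.19 0.4049429055448862 0.4418671238162407 0.42340501468056346 0.43985079101115804 0.4075988722739431
-0.18 0.40300871300708585 0.4464905517227185 0.42474963236490215 0.44347899673713737 0.4046576829266374
-0.17 0.3990852185880185 0.45111597424385086 0.4251005964159347 0.44726288841500567 0.40210341116756554
-0.16 0.39914186575734023 0.4513423968063665 0.4252421312818534 0.4498193573735232 0.4006572841798871
-0.15 0.3973
[... 832 characters left out ...]
0.4645838683463973 0.4287920598137377 0.46207955596139794 0.39549890899028006
-0.06 0.39311351926872606 0.46698459297706807 0.43004905612289707 0.464725464196823 0.39462752060487216
-0.05 0.3911829084503179 0.4694423787196385 0.4303126435849782 0.46676420138020674 0.3926637962678921
-0.04 0.3893094419849099 0.4697252256453396 0.42951733381512475 0.46863288800851305 0.39178137177287364
-0.03 0.3895359702750215 0.47201377989283194 0.43077487508392676 0.4695196512523217 0.390595144383878
[0.6114 0.2015]
[0.6071 0.266 ]
[0.6132 0.1361]
s [0.6123 0.2064]
[0.5773 0.2962]
[0.5835 0.1057]
t 1.3 tcp [0.1606 0.604  0.2313] rot [3.142 0.    2.882] q6 -0.13 w 0.999 -> d [-0.4393 -0.6428  0.0313] tw 75.1
```

Call:
{"fn": "step_arm", "kwargs": {"series": [[[1,-0.025,-0.04,0,0],[1,-0.05,-0.08,0,0],[1,-0.08,-0.12,0,0],[1,-0.105,-0.16,0,0],[1,-0.13,-0.2,0,0]]]}}

```text
time_s: 1.8
eef_pos: [0.2351, 0.3757, 0.2313]
eef_rot: [3.141, 0.0, 2.882]
contact_force: [1.1, 0.1, 0.5]
gripper_width: 1.002
grip_force: 0.0
```

Call:
{"fn": "step_arm", "kwargs": {"series": [[[1,-0.025,-0.04,0,0],[1,-0.05,-0.08,0,0],[1,-0.08,-0.12,0,0],[1,-0.105,-0.16,0,0],[1,-0.13,-0.2,0,0]]]}}

```text
time_s: 2.3
eef_pos: [0.3093, 0.149, 0.2317]
eef_rot: [3.141, 0.002, 2.882]
contact_force: [0.7, -0.6, -0.3]
gripper_width: 1.001
grip_force: 0.0
```

Call:
{"fn": "step_arm", "kwargs": {"series": [[[1,-0.03,-0.04,0,8],[1,-0.06,-0.08,0,16],[1,-0.09,-0.12,0,24],[1,-0.12,-0.16,0,32],[1,-0.15,-0.19,0,40]]]}}

```text
time_s: 2.8
eef_pos: [0.4056, -0.0744, 0.2318]
eef_rot: [3.141, 0.001, 2.176]
contact_force: [-0.0, 1.2, -0.2]
gripper_width: 1.005
grip_force: 0.0
```

Call:
{"fn": "step_arm", "kwargs": {"series": [[[1,0,0,0,8],[1,0,0,0,16],[1,0,0,0,24],[1,0,0,0,32],[1,0,0,0,37]]]}}

```text
time_s: 3.3
eef_pos: [0.4052, -0.0716, 0.2314]
eef_rot: [3.141, 0.0, 1.533]
contact_force: [1.0, -0.2, -0.5]
gripper_width: 0.994
grip_force: 0.0
```

```bash
python3 - <<'E'
from h import *
go(.426,-.13,.13,1.53)
E
```

```text
t 3.3 tcp [ 0.4052 -0.0716  0.2314] rot [3.141 0.    1.533] q6 -0.33 w 0.994 -> d [-0.0576  0.023   0.1014] tw 0.2
```

Call:
{"fn": "step_arm", "kwargs": {"series": [[[1,-0.03,0.01,0.03,0],[1,-0.055,0.02,0.06,0],[1,-0.058,0.023,0.09,0],[1,-0.058,0.023,0.1,0],[1,-0.058,0.023,0.1,0]]]}}

```text
time_s: 3.8
eef_pos: [0.4249, -0.1294, 0.1299]
eef_rot: [-3.138, -0.002, 1.538]
contact_force: [-0.0, -0.4, 1.3]
gripper_width: 0.999
grip_force: 0.0
```

```bash
python3 - <<'E'
from h import *
np.set_printoptions(precision=4,suppress=True)
s=env.sense();im=optics.read_camera("wrist");cv2.imwrite("pics/w1.png",im)
print(optics.camera_params("wrist"))
m=orange(im);m2=cv2.cvtColor(im,cv2.COLOR_BGR2BGRA)
v,u=np.nonzero(m);print(len(u))
P=np.array([onz("wrist",a,b,.03)[:2] for a,b in zip(u,v)])
for y in np.arange(-.25,-.02,.01):
    q=P[(abs(P[:,1]-y)<.003)&(abs(P[:,0]-.426)<.06)]
    if len(q)>1: print(round(y,3),q[:,0].min(),q[:,0].max(),(q[:,0].min()+q[:,0].max())/2)
go(.426,-.13,.05,1.53)
E
```

```text
{'camera_matrix': array([[371.6483,   0.    , 313.996 ],
       [  0.    , 371.6483, 240.1427],
       [  0.    ,   0.    ,   1.    ]]), 'world_to_cam': array([[ 0.9995, -0.0321, -0.0014, -0.4312],
       [-0.0306, -0.9642,  0.2633, -0.12  ],
       [-0.0098, -0.2632, -0.9647,  0.2517],
       [ 0.    ,  0.    ,  0.    ,  1.    ]])}
4640Traceback (most recent call last):
  File "<stdin>", line 7, in <module>
  File "h.py", line 11, in onz
    o,d=ray(cam,u,v);return o+d*(z-o[2])/d[2]
        ~~~^^^^^^^^^
  File "h.py", line 4, in ray
    p=optics.camera_params(cam);K=np.array(p["camera_matrix"]);T=np.array(p["world_to_cam"])
ValueError: time passes only in moves, steps and waits
```

View pics/w1.png

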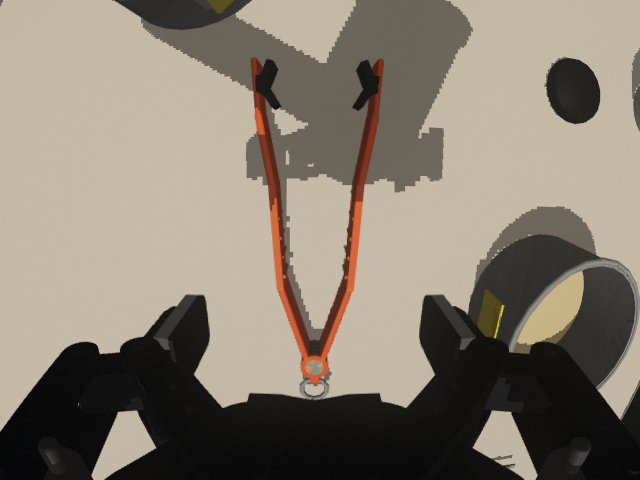

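The wrist picture shows the tongs centred under the gripper: hinge at (314,367), rear bends at (281,289)/(351,289), front bends near (275,188)/(360,188).

```bash
python3 - <<'E'
import re
s=open('h.py').read()
s=s.replace("from cell import env, optics\n","from cell import env, optics\n_c={}\ndef cp(c):\n    if c not in _c: _c[c]=optics.camera_params(c)\n    return _c[c]\n")
s=s.replace("p=optics.camera_params(cam)","p=cp(cam)")
open('h.py','w').write(s)
E
python3 - <<'E'
from h import *
np.set_printoptions(precision=4,suppress=True)
m=orange(cv2.imread("pics/w1.png"))
h=cv2.cvtColor(cv2.imread("pics/w1.png"),cv2.COLOR_BGR2HSV);m=cv2.inRange(h,(2,120,50),(18,255,255))
v,u=np.nonzero(m)
P=np.array([onz("wrist",a,b,.03)[:2] for a,b in zip(u,v)])
for y in np.arange(-.25,-.02,.01):
    q=P[(abs(P[:,1]-y)<.002)&(abs(P[:,0]-.426)<.06)]
    if len(q)>1: print(round(y,3),q[:,0].min(),q[:,0].max(),(q[:,0].min()+q[:,0].max())/2)
for p in((314,367),(281,289),(351,289),(275,188),(360,188)):print(p,onz("wrist",*p,.03))
go(.426,-.13,.05,1.53)
E
```

```text
-0.24 0.41500845122697005 0.43327017244857735 0.4241393118377737
-0.23 0.41380428093795124 0.43421356081434176 0.4240089208761465
-0.22 0.4143963711782585 0.4351468551468266 0.4247716131625425
-0.21 0.41113222661101967 0.43832037455829725 0.42472630058465843
-0.2 0.40930329606219507 0.4414111850360244 0.4253572405491097
-0.19 0.406275658146691 0.4459060089129475 0.42609083352981925
-0.18 0.40389591109171924 0.4488401802699433 0.4263680456808313
-0.17 0.40093688503444247 0.45315259534732355 0.427044740190883
-0.16 0.3992985210580018 0.4545529314222141 0.42692572624010794
-0.15 0.3992381773201805 0.455927319181667 0.4275827482509238
-0.14 0.39869042555082806 0.4566115735421144 0.42765099954647123
-0.13 0.3985384038760273 0.4573027540036758 0.4279205789398516
-0.12 0.39836893976970045 0.4586958273244449 0.4285323835470727
-0.11 0.39826225390135656 0.4594177851587584 0.42884001953005746
-0.1 0.39813018145760554 0.4601644221094171 0.42914730178351135
-0.09 0.3975166070820319 0.46227091651195584 0.4298937617969939
-0.08 0.3960300121110762 0.46439280580380043 0.4302114089574383
-0.07 0.3945226815428735 0.4665371937535856 0.43052993764822955
-0.06 0.39298956118195516 0.469375383825126 0.4311824725035406
-0.05 0.3920324621023738 0.47160310435123004 0.4318177832268019
-0.04 0.3916841533232492 0.4725146238779318 0.4320993886005905
-0.03 0.39137920097678836 0.4734915086256531 0.43243535480122075
(314, 367) [ 0.4239 -0.2328  0.03  ]
(281, 289) [ 0.4026 -0.1651  0.03  ]
(351, 289) [ 0.4524 -0.1667  0.03  ]
(275, 188) [ 0.4026 -0.0933  0.03  ]
(360, 188) [ 0.4589 -0.095   0.03  ]
t 3.85 tcp [ 0.426  -0.1298  0.1314] rot [-3.141 -0.001  1.538] q6 -0.44 w 0.998 -> d [-0.0002 -0.      0.0814] tw 0.5
```

Call:
{"fn": "step_arm", "kwargs": {"series": [[[1,0.001,0.001,0.04,0.5],[1,0.001,0.001,0.08,0.5],[1,0.001,0.001,0.11,0.5],[1,0.001,0.001,0.125,0.5],[1,0.001,0.001,0.13,0.5]]]}}

```text
time_s: 4.35
eef_pos: [0.4275, -0.1288, 0.0014]
eef_rot: [-3.141, -0.0, 1.53]
contact_force: [-0.1, -0.2, 1.2]
gripper_width: 0.997
grip_force: 0.0
```

Call:
{"fn": "step_arm", "kwargs": {"series": [[[0.9,0,0,0,0],[0.8,0,0,0,0],[0.7,0,0,0,0],[0.62,0,0,0,0],[0.59,0,0,0,0]]]}}

```text
time_s: 4.85
eef_pos: [0.4302, -0.1301, 0.0043]
eef_rot: [3.136, 0.001, 1.528]
contact_force: [-0.6, 3.5, 15.4]
gripper_width: 0.598
grip_force: 16.1
```

Call:
{"fn": "step_arm", "kwargs": {"series": [[[0.59,0,0,0,0],[0.59,0,0,0,0],[0.59,0,0,0,0],[0.59,0,0,0,0],[0.59,0,0,0,0]]]}}

```text
time_s: 5.35
eef_pos: [0.4302, -0.1301, 0.0043]
eef_rot: [3.136, 0.001, 1.528]
contact_force: [-1.6, 3.3, 14.0]
gripper_width: 0.595
grip_force: 16.1
```

Call:
{"fn": "step_arm", "kwargs": {"series": [[[0.59,0,0,-0.01,0],[0.59,0,0,-0.03,0],[0.59,0,0,-0.05,0],[0.59,0,0,-0.07,0],[0.59,0,0,-0.07,0]]]}}

```text
time_s: 5.85
eef_pos: [0.4297, -0.1305, 0.0747]
eef_rot: [3.136, 0.003, 1.529]
contact_force: [1.4, 0.7, -2.2]
gripper_width: 0.595
grip_force: 10.7
```

```bash
python3 - <<'E'
from h import *
im=optics.read_camera("wrist");s=optics.read_camera("side")
cv2.imwrite("pics/g1.png",np.hstack([cv2.resize(im,(400,300)),cv2.resize(s[150:300,290:490],(400,300),interpolation=2)]))
go(.426,-.13,.2,1.53);print(env.sense()["contact_force"],env.sense()["wrist_torque"])
E
```

```text
t 5.95 tcp [ 0.4276 -0.1294  0.0717] rot [3.140e+00 1.000e-03 1.529e+00] q6 -0.43 w 0.595 -> d [-0.0006 -0.0016 -0.1283] tw -0.0
[-0.11961342 -0.36187285 -0.81768647] [-0.00117624 -0.03995015  0.02279431]
```

View pics/g1.png

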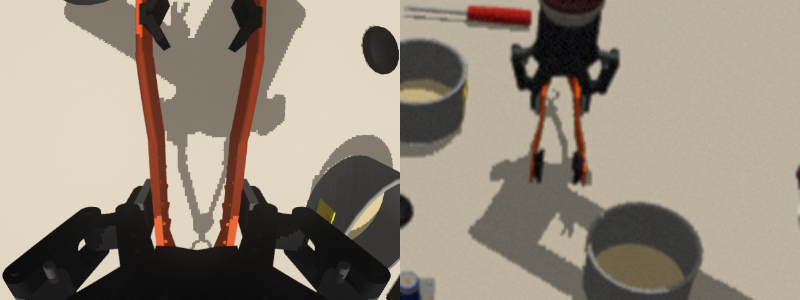

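Call:
{"fn": "step_arm", "kwargs": {"series": [[[0.59,0,0,-0.03,0],[0.59,0,0,-0.06,0],[0.59,0,0,-0.09,0],[0.59,0,0,-0.12,0],[0.59,0,0,-0.13,0]]]}}

```text
time_s: 6.45
eef_pos: [0.4283, -0.1298, 0.2032]
eef_rot: [3.139, 0.001, 1.529]
contact_force: [0.4, 0.1, -1.2]
gripper_width: 0.592
grip_force: 10.7
```

Call:
{"fn": "step_arm", "kwargs": {"series": [[[0.59,0.02,0,0,5],[0.59,0.05,0,0,12],[0.59,0.09,0,0,20],[0.59,0.13,0,0,28],[0.59,0.16,0.01,0,35]]]}}

```text
time_s: 6.95
eef_pos: [0.4423, 0.0319, 0.199]
eef_rot: [-3.139, 0.002, 0.913]
contact_force: [0.3, -0.5, -1.0]
gripper_width: 0.594
grip_force: 10.7
```

```bash
python3 - <<'E'
from h import *
go(.45,.195,.2,.037);print(env.sense()["contact_force"],env.sense()["wrist_torque"])
E
```

```text
t 6.95 tcp [0.4423 0.0319 0.199 ] rot [-3.139e+00  2.000e-03  9.130e-01] q6 0.55 w 0.594 -> d [ 0.1338 -0.0937 -0.001 ] tw 50.2
[ 0.30118043 -0.46714234 -1.00241704] [ 0.03855906 -0.01057707  0.03404023]
```

Call:
{"fn": "step_arm", "kwargs": {"series": [[[0.59,0.03,-0.02,0,7],[0.59,0.06,-0.04,0,15],[0.59,0.09,-0.06,0,23],[0.59,0.11,-0.08,0,31],[0.59,0.13,-0.094,0,38]]]}}

```text
time_s: 7.45
eef_pos: [0.4466, 0.1919, 0.1988]
eef_rot: [-3.141, 0.004, 0.251]
contact_force: [0.1, -0.2, -1.5]
gripper_width: 0.595
grip_force: 10.7
```

Call:
{"fn": "step_arm", "kwargs": {"series": [[[0.59,0,0,0,5],[0.59,0,0,0,10],[0.59,0,0,0,12],[0.59,0,0,0,12],[0.59,0,0,0,12]]]}}

```text
time_s: 7.95
eef_pos: [0.4475, 0.1903, 0.1997]
eef_rot: [3.141, 0.002, 0.047]
contact_force: [-0.2, 0.3, -1.2]
gripper_width: 0.593
grip_force: 10.7
```

```bash
python3 - <<'E'
from h import *
go(.507,.199,.2,.037);print(cp("wrist"))
w=optics.read_camera("wrist");t=optics.read_camera("top");s=optics.read_camera("side")
for n,i in zip("wts",(w,t,s)):cv2.imwrite(f"pics/h_{n}.png",i)
r=np.zeros((600,800,3),np.uint8);r[:,:]=cv2.resize(w[0:480],(800,600))
r[400:600,0:250]=cv2.resize(t[150:230,190:290],(250,200),interpolation=2);r[400:600,550:800]=cv2.resize(s[250:370,240:390],(250,200),interpolation=2)
cv2.imwrite("pics/h1.png",r)
E
```

```text
t 7.95 tcp [0.4475 0.1903 0.1997] rot [3.141e+00 2.000e-03 4.700e-02] q6 1.76 w 0.593 -> d [ 0.0598 -0.0059 -0.0003] tw 0.6
{'camera_matrix': array([[371.64829954,   0.        , 313.99602608],
       [  0.        , 371.64829954, 240.14266339],
       [  0.        ,   0.        ,   1.        ]]), 'world_to_cam': array([[ 4.72054633e-02, -9.98885169e-01,  2.53698799e-04,
         1.68694421e-01],
       [-9.62672503e-01, -4.54263498e-02,  2.66829719e-01,
         4.14262268e-01],
       [-2.66520724e-01, -1.28400493e-02, -9.63743657e-01,
         4.69532225e-01],
       [ 0.00000000e+00,  0.00000000e+00,  0.00000000e+00,
         1.00000000e+00]])}
```

View pics/h1.png

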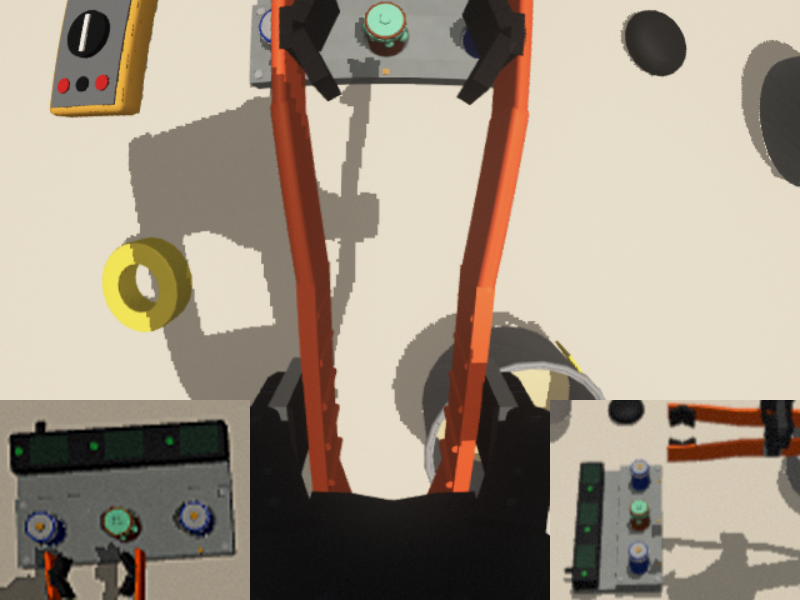

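```bash
python3 - <<'E'
from h import *
e=np.array([.4475,.1903,.1997]);w=.047
X=np.array([np.cos(w),np.sin(w),0]);Y=np.array([-np.sin(w),np.cos(w),0]);Z=np.array([0,0,1.])
out=[]
for c,f,(u0,v0,W,H),k in(("top","h_t",(195,170,100,75),4),("side","h_s",(265,240,100,75),4),("wrist","h_w",(190,0,260,150),3)):
    im=cv2.imread(f"pics/{f}.png");cr=cv2.resize(im[v0:v0+H,u0:u0+W],None,fx=k,fy=k,interpolation=2)
    for s in(-1,1):
        pts=[(.036,.0255),(.123,.034)]
        for z,col in((.0255,(255,0,255)),(-.0045,(255,255,0))):
            L=[]
            for x,y in((-.036,.0238),(.036,.0262),(.105,.034),(.123,.034)):
                p=proj(c,e+X*x+Y*y*s+Z*z);L.append(((p-[u0,v0]+.5)*k).round().astype(int))
            cv2.polylines(cr,[np.array(L)],False,col,1)
    out.append(cr)
r=np.zeros((600,800,3),np.uint8);r[:300,:400]=out[0];r[:300,400:]=out[1];r[300:,:520]=out[2][:300,:520];
cv2.imwrite("pics/o1.png",np.vstack([r[:300],cv2.copyMakeBorder(cv2.resize(out[2],(520,300)),0,0,0,280,0)]))
c0=[onz("wrist",308.8,16,.06)[:2]];print(c0)
E
```

```text
[array([0.61437841, 0.20186295])]
```

View pics/o1.png

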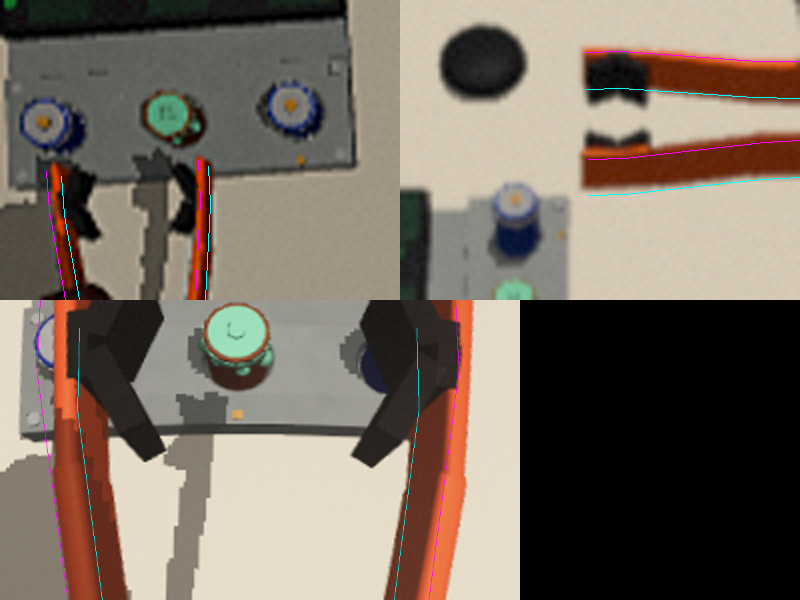

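Overlaying the predicted tongs outline shows them level and about 10 mm above the TCP. The jaws sit 0–4 mm off the tool axis, and the cell top is at wrist pixel (309,16). I'll move just above the cell and check again.

Call:
{"fn": "step_arm", "kwargs": {"series": [[[0.59,0.015,-0.002,0.02,0],[0.59,0.035,-0.004,0.05,0],[0.59,0.055,-0.007,0.08,0],[0.59,0.061,-0.007,0.105,0],[0.59,0.061,-0.007,0.115,0]]]}}

```text
time_s: 8.6
eef_pos: [0.5077, 0.1997, 0.0833]
eef_rot: [3.141, 0.004, 0.045]
contact_force: [-1.0, -0.5, -0.5]
gripper_width: 0.59
grip_force: 10.7
```

```bash
cat > ov.py <<'E'
from h import *
import sys
def ov(name,cell=(.6127,.2035,.035),dy=0.,half=.034,wrist=(190,0,260,150)):
    for c in("wrist","top","side"): cp(c)
    s=env.sense();e=np.array(s["eef_pos"]);w=s["eef_rot"][2]
    go(.508,.2005,.05,.04)
    X=np.array([np.cos(w),np.sin(w),0]);Y=np.array([-np.sin(w),np.cos(w),0]);Z=np.array([0,0,1.]);out=[]
    for c,(u0,v0,W,H),k in(("top",(190,165,100,75),4),("side",(250,270,100,75),4),("wrist",wrist,2)):
        im=optics.read_camera(c);cv2.imwrite(f"pics/{name}_{c}.png",im);cr=cv2.resize(im[v0:v0+H,u0:u0+W],None,fx=k,fy=k,interpolation=2)
        P=lambda q:((proj(c,q)-[u0,v0]+.5)*k).round().astype(int)
        for g in(-1,1):
            for z,col in((.0255,(255,0,255)),(-.0045,(255,255,0))):
                cv2.polylines(cr,[np.array([P(e+X*x+Y*(y*g+dy*x/.105)+Z*z) for x,y in((.0,.025),(.036,.0262),(.105,half),(.123,half))])],False,col,1)
        for z in(.025,):
            cv2.polylines(cr,[np.array([P(np.array(cell)+[.013*np.cos(a),.013*np.sin(a),z]) for a in np.arange(0,6.3,.3)])],False,(0,0,255),1)
        out.append(cr)
    o=np.zeros((300,800,3),np.uint8);o[:out[2].shape[0],:out[2].shape[1]]=out[2]
    cv2.imwrite(f"pics/{name}.png",np.vstack([np.hstack(out[:2]),o]))
E
python3 -c "
from ov import *
ov('a1')"
```

```text
t 8.6 tcp [0.5077 0.1997 0.0833] rot [3.141 0.004 0.045] q6 1.76 w 0.59 -> d [ 0.0004 -0.0008  0.0333] tw 0.3
```

View pics/a1.png

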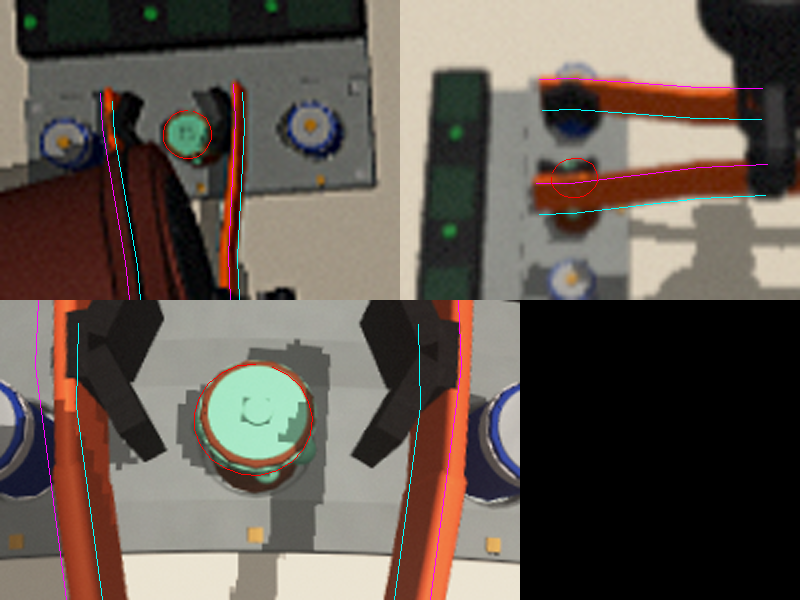

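```bash
python3 - <<'E'
from h import *
s=env.sense();e=np.array(s["eef_pos"]);w=s["eef_rot"][2]
X=np.array([np.cos(w),np.sin(w),0]);Y=np.array([-np.sin(w),np.cos(w),0])
for x in(.0915,.105,.1185):
    for z in(.0255,-.0045):
        print(x,z,((proj("wrist",e+X*x+Y*.02+[0,0,z])-[190,0])*2).round())
a=cv2.imread("pics/a1_wrist.png")[0:100,205:425];cv2.imwrite("pics/a1z.png",cv2.resize(a,None,fx=3.6,fy=3.6,interpolation=2))
E
```

```text
0.0915 0.0255 [119. 138.]
0.0915 -0.0045 [145. 166.]
0.105 0.0255 [120.  58.]
0.105 -0.0045 [145. 101.]
0.1185 0.0255 [122. -17.]
0.1185 -0.0045 [146.  38.]
```

View pics/a1z.png

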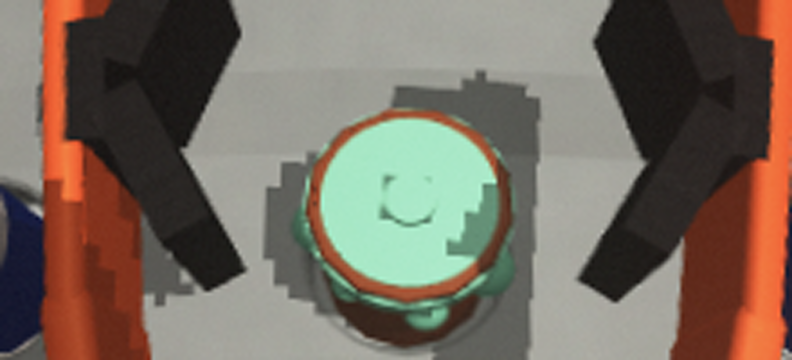

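Close up, the jaws straddle the crusted cell evenly. The rear pad corners at (245,268) and (578,275) have their midpoint at 411, against the cell centre at 410. I'll go straight down.

Call:
{"fn": "step_arm", "kwargs": {"series": [[[0.59,-0.001,0,0.01,0],[0.59,-0.001,0,0.02,0],[0.59,-0.001,0,0.03,0],[0.59,-0.001,0,0.04,0],[0.59,-0.001,0,0.047,0]]]}}

```text
time_s: 9.25
eef_pos: [0.5073, 0.2002, 0.0381]
eef_rot: [3.141, 0.001, 0.046]
contact_force: [0.1, 0.8, -1.1]
gripper_width: 0.591
grip_force: 10.7
```

Call:
{"fn": "step_arm", "kwargs": {"series": [[[0.57,0,0,0,0],[0.55,0,0,0,0],[0.53,0,0,0,0],[0.52,0,0,0,0],[0.51,0,0,0,0]]]}}

```text
time_s: 9.75
eef_pos: [0.5082, 0.2004, 0.0397]
eef_rot: [-3.141, -0.001, 0.046]
contact_force: [0.2, 0.4, -0.8]
gripper_width: 0.511
grip_force: 12.9
```

```bash
python3 - <<'E'
from h import *
print(env.sense()["contact_force"])
a=optics.read_camera("wrist");t=optics.read_camera("top");go(.508,.2,.15,.04)
r=np.vstack([cv2.resize(a[0:100,205:425],(792,360),interpolation=2),np.hstack([cv2.resize(t[165:225,190:290],(396,236),interpolation=2)]*2)])
cv2.imwrite("pics/b1.png",r)
E
```

```text
[ 0.21107632  0.43485156 -0.77968178]
t 9.85 tcp [0.508  0.2003 0.0396] rot [-3.141 -0.     0.046] q6 1.76 w 0.515 -> d [-1.000e-04  3.000e-04 -1.104e-01] tw 0.3
```

View pics/b1.png

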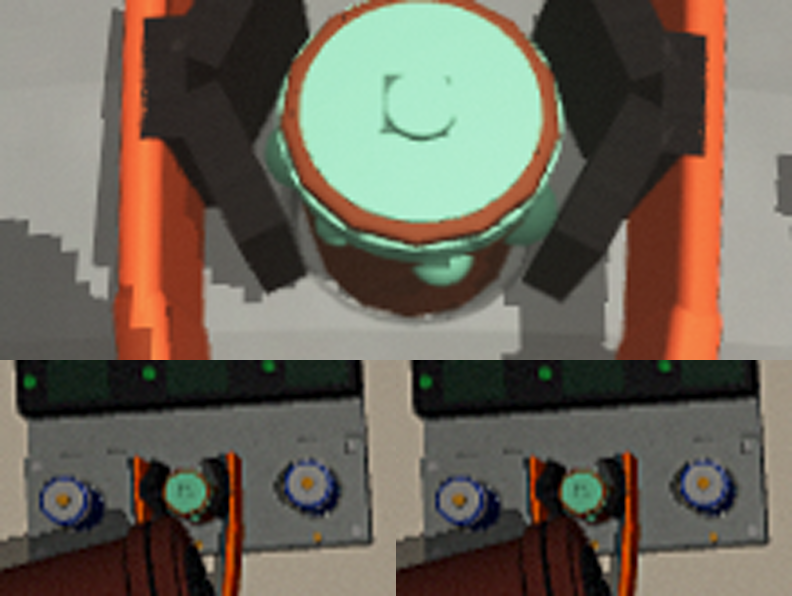

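The cell is centred sideways (422 against a jaw middle of 424) but sits about 2 mm behind the V apex. I'll back off 2 mm, then squeeze.

Call:
{"fn": "step_arm", "kwargs": {"series": [[[0.51,-0.001,0,0.001,0],[0.51,-0.002,0,0.002,0],[0.51,-0.002,0,0.002,0],[0.49,-0.002,0,0.002,0],[0.47,-0.002,0,0.002,0]]]}}

```text
time_s: 10.35
eef_pos: [0.5059, 0.2002, 0.0373]
eef_rot: [-3.142, -0.0, 0.046]
contact_force: [0.6, 0.0, -1.1]
gripper_width: 0.471
grip_force: 14.6
```

Call:
{"fn": "step_arm", "kwargs": {"series": [[[0.4,0,0,0,0],[0.3,0,0,0,0],[0.2,0,0,0,0],[0,0,0,0,0],[0,0,0,0,0]]]}}

```text
time_s: 10.85
eef_pos: [0.5059, 0.2002, 0.0373]
eef_rot: [3.142, -0.0, 0.046]
contact_force: [-0.7, -1.1, -0.2]
gripper_width: 0.45
grip_force: 60.4
```

Call:
{"fn": "step_arm", "kwargs": {"series": [[[0,0,0,-0.005,0],[0,0,0,-0.01,0],[0,0,0,-0.015,0],[0,0,0,-0.022,0],[0,0,0,-0.03,0]]]}}

```text
time_s: 11.35
eef_pos: [0.5058, 0.2002, 0.0679]
eef_rot: [-3.142, 0.0, 0.046]
contact_force: [0.3, 0.5, -2.8]
gripper_width: 0.452
grip_force: 60.1
```

Call:
{"fn": "step_arm", "kwargs": {"series": [[[0,0,0,-0.025,0],[0,0,0,-0.055,0],[0,0,0,-0.09,0],[0,0,0,-0.12,0],[0,0,0,-0.14,0]]]}}

```text
time_s: 11.85
eef_pos: [0.5069, 0.2005, 0.2109]
eef_rot: [-3.141, -0.004, 0.046]
contact_force: [0.7, 0.5, -1.8]
gripper_width: 0.45
grip_force: 60.5
```

```bash
python3 - <<'E'
from h import *
print(env.sense()["contact_force"],env.sense()["wrist_torque"])
a=optics.read_camera("wrist");t=optics.read_camera("top");s=optics.read_camera("side");go(.51,-.2,.22,.046)
for d in optics.spot_in("top","tin_rim")[:3]: print(d)
for d in optics.spot_in("side","tin_rim")[:3]: print(d)
r=np.vstack([cv2.resize(a[0:120,205:425],(792,360),interpolation=2),np.hstack([cv2.resize(t[165:225,190:290],(396,238),interpolation=2),cv2.resize(s[250:350,230:396],(396,238),interpolation=2)])])
cv2.imwrite("pics/l1.png",r);cv2.imwrite("pics/l_t.png",t);cv2.imwrite("pics/l_s.png",s)
E
```

```text
[ 0.67258726  0.48583488 -1.79416204] [0.0251234  0.06345998 0.03344956]
t 12.0 tcp [0.5069 0.2005 0.2093] rot [-3.141 -0.004  0.046] q6 1.76 w 0.455 -> d [-0.0152  0.4002 -0.0107] tw -0.0
{'rect': [255.1, 293.2, 323.0, 364.0], 'score': 0.83}
{'rect': [389.5, 159.3, 458.1, 222.8], 'score': 0.81}
{'rect': [275.0, 166.5, 322.1, 223.5], 'score': 0.88}
{'rect': [381.8, 251.1, 440.5, 317.5], 'score': 0.77}
```

View pics/l1.png

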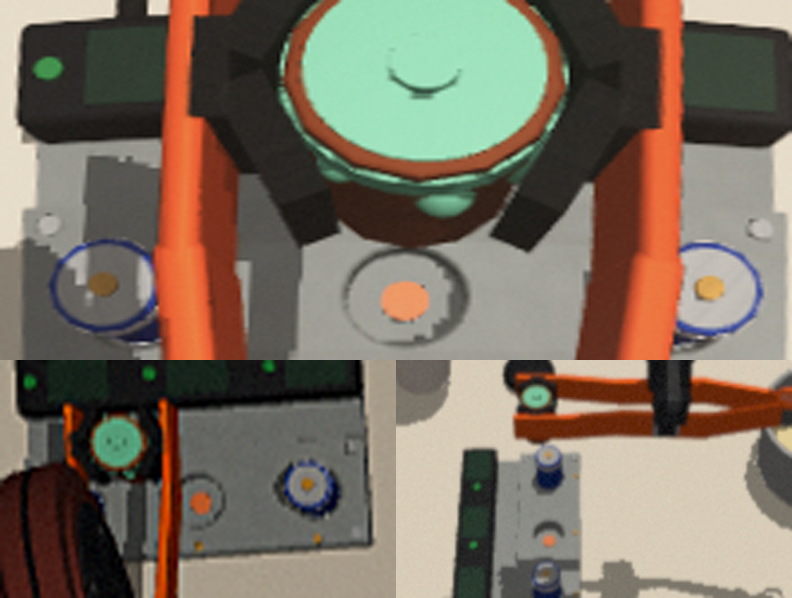

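The picture shows the cell upright in the jaws, the middle bay empty, and both blue cells still in their bays. I've now viewed all ten pictures, so I'll work numerically from here.

```bash
cat > tin.py <<'E'
from h import *
from scipy.optimize import minimize
A=np.arange(0,2*np.pi,.02)
def rim(cam,im,x0):
    g=cv2.GaussianBlur(cv2.cvtColor(im,cv2.COLOR_BGR2GRAY),(0,0),1.2).astype(np.float32)
    G=np.hypot(cv2.Sobel(g,5,1,0),cv2.Sobel(g,5,0,1))
    def f(p):
        q=np.array([proj(cam,[p[0]+.065*np.cos(a),p[1]+.065*np.sin(a),.08]) for a in A]).astype(np.float32)
        return -cv2.remap(G,q[:,0:1].copy(),q[:,1:2].copy(),1).mean()
    best=min(((x0[0]+i*.003,x0[1]+j*.003) for i in range(-6,7) for j in range(-6,7)),key=f)
    r=minimize(f,best,method="Nelder-Mead",options=dict(xatol=1e-4,initial_simplex=[best,(best[0]+.002,best[1]),(best[0],best[1]+.002)]));return r.x,r.fun
def green(cam,im,z,box):
    h=cv2.cvtColor(im,cv2.COLOR_BGR2HSV);m=cv2.inRange(h,(60,60,90),(90,200,255));u0,v0,u1,v1=box
    n,l,st,c=cv2.connectedComponentsWithStats(m[v0:v1,u0:u1]);k=1+np.argmax(st[1:,4])
    return onz(cam,c[k][0]+u0,c[k][1]+v0,z)[:2].round(4),st[k,4],(c[k]+[u0,v0]).round(1)
E
python3 - <<'E'
from tin import *
t=cv2.imread("pics/l_t.png");s=cv2.imread("pics/l_s.png");t0=cv2.imread("pics/top0.png")
print(rim("top",t,(.617,-.203)),rim("top",t0,(.617,-.203)),rim("side",s,(.617,-.203)))
z=.2093+.0227
print(green("top",t,z,(190,165,290,225)),green("side",s,z,(230,250,396,280)))
# predicted
w=.046;print(.5069+.1071*np.cos(w)+.0018*np.sin(w),.2005+.1071*np.sin(w)-.0018)
E
```

```text
(array([ 0.61798357, -0.20039145]), np.float64(-168.65077209472656)) (array([ 0.61791616, -0.20055432]), np.float64(-135.9501953125)) (array([ 0.620277  , -0.19945178]), np.float64(-204.17446899414062))
(array([0.6154, 0.2045]), np.int32(109), array([219.2, 185.5])) (array([0.6154, 0.2007]), np.int32(74), array([288.3, 264.9]))
0.6139694789815274 0.20362486273621272
```

Call:
{"fn": "step_arm", "kwargs": {"series": [[[0,0,0.015,0,0],[0,0,0.04,0,0],[0,0,0.075,0,0],[0,0,0.11,0,0],[0,0,0.14,0,0]]]}}

```text
time_s: 12.6
eef_pos: [0.511, 0.0581, 0.2055]
eef_rot: [3.141, 0.003, 0.045]
contact_force: [1.0, 0.6, -2.0]
gripper_width: 0.447
grip_force: 60.5
```

Call:
{"fn": "step_arm", "kwargs": {"series": [[[0,0,0.035,0,0],[0,0,0.07,0,0],[0,0,0.1,0,0],[0,0,0.125,0,0],[0,0,0.14,0,0]]]}}

```text
time_s: 13.1
eef_pos: [0.5174, -0.0818, 0.2057]
eef_rot: [-3.141, 0.003, 0.044]
contact_force: [0.2, 1.6, -1.4]
gripper_width: 0.45
grip_force: 60.6
```

```bash
python3 - <<'E'
from h import *
go(.513,-.2,.2,.046);print(env.sense()["contact_force"],env.sense()["grip_force"])
E
```

```text
t 13.1 tcp [ 0.5174 -0.0818  0.2057] rot [-3.141e+00  3.000e-03  4.400e-02] q6 1.22 w 0.45 -> d [-0.0096  0.1179  0.0057] tw -0.1
[ 0.19655968  1.58567165 -1.37974508] 60.56206913664937
```

Call:
{"fn": "step_arm", "kwargs": {"series": [[[0,-0.003,0.035,0,0],[0,-0.006,0.07,0,0],[0,-0.009,0.1,0,0],[0,-0.011,0.115,0,0],[0,-0.011,0.121,0,0]]]}}

```text
time_s: 13.6
eef_pos: [0.5124, -0.2019, 0.2064]
eef_rot: [-3.141, 0.001, 0.044]
contact_force: [0.2, 0.5, -1.6]
gripper_width: 0.452
grip_force: 60.6
```

Call:
{"fn": "step_arm", "kwargs": {"series": [[[0,0,0,0.012,0],[0,0,0,0.027,0],[0,0,0,0.042,0],[0,0,0,0.051,0],[0,0,0,0.056,0]]]}}

```text
time_s: 14.1
eef_pos: [0.5123, -0.1997, 0.1492]
eef_rot: [-3.14, 0.003, 0.047]
contact_force: [0.5, 0.5, -2.8]
gripper_width: 0.447
grip_force: 60.6
```

Call:
{"fn": "step_arm", "kwargs": {"series": [[[0,0,0,0,0],[0,0,0,0,0],[0,0,0,0,0],[0,0,0,0,0],[0,0,0,0,0]]]}}

```text
time_s: 14.6
eef_pos: [0.5135, -0.2011, 0.1519]
eef_rot: [3.141, -0.001, 0.046]
contact_force: [0.3, -1.0, -1.5]
gripper_width: 0.456
grip_force: 60.6
```

```bash
python3 - <<'E'
from tin import *
for c in("top","side"): cp(c)
go(.5115,-.2035,.15,.046);s=env.sense();print(s["contact_force"],s["grip_force"],np.abs(s["joint_vel"]).max());z=s["eef_pos"][2]+.0227
t=optics.read_camera("top");a=optics.read_camera("side")
print(rim("top",t,(.619,-.2)),rim("side",a,(.619,-.2)))
for c,i in(("top",t),("side",a)):
    p=proj(c,[.619,-.2,z]).astype(int)
    try: print(c,p,green(c,i,z,(p[0]-25,p[1]-25,p[0]+25,p[1]+25)))
    except Exception as x: print(c,x)
# cell tilt/height from side: brown+green extent
h=cv2.cvtColor(a,cv2.COLOR_BGR2HSV);print(optics.spot_in("side","bad_cell")[:2],optics.spot_in("top","bad_cell")[:2])
print(proj("side",[.619,-.2,z]),proj("side",[.619,-.2,z-.05]))
print([(d["rect"],round(d["score"],2)) for d in optics.spot_in("side","cell_a_center")[:3]])
E
```

```text
t 14.6 tcp [ 0.5135 -0.2011  0.1519] rot [ 3.141e+00 -1.000e-03  4.600e-02] q6 1.01 w 0.456 -> d [-0.0021  0.0023  0.0019] tw -0.0
[ 0.25683204 -1.03016674 -1.46372082] 60.64662090037018 0.003171216255851353
(array([ 0.62074271, -0.19964543]), np.float64(-148.90061950683594)) (array([ 0.61969735, -0.19982446]), np.float64(-140.15264892578125))
top [437 182] (array([ 0.6203, -0.1985]), np.int32(92), array([436.7, 181.8]))
side [297 157] (array([ 0.6208, -0.1977]), np.int32(39), array([296.7, 158.4]))
[{'rect': [291.5, 154.9, 303.2, 177.3], 'score': 0.65}] [{'rect': [426.6, 176.4, 446.6, 191.7], 'score': 0.72}]
[297.49515819 157.86562384] [298.1075443  172.56662218]
[([288.2, 286.7, 300.0, 304.7], 0.6)]
```

```bash
python3 -c "
from cell import env
print(env.close_job())"
```

```text
the job is handed in; nothing more can be done
None
```

I handed the job in at about 15 s of the 45 s allowed. The leaking cell is clamped in the tongs' jaws and held upright within about 2 mm of the middle of the right-hand tin, its underside about 45 mm above the rim. The two blue cells were still in their bays in the last picture I viewed.

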